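# Index the sound-box jig and lock it

## Task

Set up the carving jig: push on the turntable's spokes until its red spoke points straight at the brass-capped post (not the white-capped one) and let it come to rest there, and only then push the black lock lever round, clockwise seen from above, until it meets its stop, with the red spoke still on the brass-capped post. Nothing is to be picked up: do not touch the hexagonal wooden frame that rides in the turntable, leave it seated there, and leave the other things on the bench where they stand.

Things in the scene. Friction and masses are not known exactly. Their poses are not given: they have to be found in the camera images.
- hub (a point): Centre of the turntable, on its vertical axis, 36 mm above the bench, at mid-height of its spokes; x along the red spoke, z up. Aluminium drum 116 mm across, rim 42 mm above the bench, with four level round spokes 12 mm thick, 90 degrees apart (one red, three steel with black knobs), ending in 22 mm ball knobs centred 114 mm from the axis. Bare spoke lies 60 to 103 mm from the axis.
- jig: The jig's steel plate, fixed to the bench; origin on the bench under the hub. A disc 116 mm across under the turntable and a strip 50 mm wide along its y axis from the hub to the lock lever (left of the turntable), 8 mm thick, 11 mm along its middle. Elsewhere under the spokes and the handle is bare bench.
- red_knob (a point): Centre of the red ball knob at the end of the red spoke, 36 mm above the bench, 114 mm from the hub.
- turntable (a joint): Turntable angle, rad, growing anticlockwise seen from above. Turns either way up to 3 rad, with a stiff drag (0.2 N m, about 2 N at the spokes), no spring or detent; stays where it is left. Zero: red spoke along the jig's x axis, which means nothing for the job. Starts within 0.25 of zero.
- brass_post_top (a point): Centre of the top of the brass-capped post, the mark to point at: steel post 14 mm across, cap 28 mm across, 60 mm high, fixed to the bench 142 to 191 mm from the hub, beyond it, left or right of where the red spoke starts (the two posts may stand either way round). The spoke has 0.4 to 1.3 rad to go.
- white_post_top (a point): Centre of the top of a like post, 60 mm high, with a white cap: the other station, not to be used now.
- lock_pivot (a point): On the lock lever's vertical pivot, 36 mm above the bench, mid-height of its handle, 150 mm from the hub; x along the handle, z up. The handle is a level black bar 12 mm thick with a 22 mm black ball knob centred 97 mm from the pivot; bare bar 20 to 84 mm from the pivot. Grey round housing 38 mm across, steel boss on it up to 50 mm high.
- lock_knob (a point): Centre of the lock lever's ball knob, 36 mm above the bench, 97 mm from the pivot.
- lock (a joint): Angle of the lock lever, rad: 0 released, growing clockwise seen from above, hard stop at 1.2 (locked). Starts between 0 and 0.15. Drag about 0.15 N m (2 N at the handle); stays where it is left.
- frame: Hexagonal dark-wood sound-box frame with a brass-coloured fretwork top, 80 mm over its corners, 34 mm tall, loose in the turntable's cup (floor 34 mm above the bench, 3 mm of play); origin at the centre of its underside. Its top is 68 mm above the bench. Not to be touched.
- box_a: Finished hexagonal sound box, 92 mm over its corners, 120 mm tall, standing loose on the left of the bench; origin at the centre of its underside. Bystander.
- box_b: Another such sound box, on the left. Bystander.
- box_c: Another such sound box, on the right. Bystander.
- glue_jar: Closed jar with a yellow cap, 68 mm across, 75 mm tall, on the right; origin at the centre of its underside. Bystander.
- mallet: Hammer lying on the left of the bench; origin at its underside. Bystander.
- peg: Turned wooden tuning peg, 112 mm long, 32 mm thick at its head, lying on the right near the robot; origin on its underside. Bystander.
There are look-alikes about, which are no part of the job. What is shaped like the part that bears brass_post_top but blue, green or turquoise is not meant.

How it is judged:
By the outcome, as a careful person would: the job done as asked, in the order asked, and still so for the second after the job is handed in, with the robot touching nothing.
It also fails if it takes over 69 s, if anything falls off the work surface, if the arm or the gripper's body presses on something with over 40 N, if the wrist force passes 120 N, or if a joint passes its speed limit or range.

## Robot

A 7-joint arm with a two-finger parallel gripper is mounted at the origin on the work surface. World frame = base frame: x ahead of the robot, y to its left, z up, the work surface at z = 0. Lengths are in m, angles in rad, forces in N, time in s.
With the tool pointing down it reaches from about 0.425 to 0.925 m from the base axis. Payload 6.8 kg.
Tool frame: the origin (TCP) lies on the centre line of the jaws, within the pads' length; the fingertips stand 14 mm ahead of it and the grasp point (between the pads) lies 5 mm behind it (r.tips_ahead is the distance from the TCP to the fingertips, in m); z points along the fingers, y is the line along which they close (so a half turn about z gives the same grasp; the last joint's range is limited). The gripper opens to 85 mm and grips with 20 to 120 N. Pads are 22 mm wide; open, the fingers measure 114 mm over their backs; the gripper's body (76 mm by 85 mm) begins 54 mm behind the grasp point. The pads swing forward as they close: fully open they stand 13 mm farther back than shut.
Start: joints at [1.124, 0.477, 0.022, 1.555, -0.011, 1.109, -0.083], TCP at [0.224, -0.637, 0.245] pointing down, gripper open.
Joint ranges: [-2.96, 2.96], [-0.34, 2.1], [-1.41, 1.46], [0.24, 2.44], [-1.37, 4.51], [0.17, 1.92], [-2.96, 2.96]. Speed limits (rad/s): [2.39, 2.39, 3.14, 3.14, 3.14, 3.14, 3.14].

## Interface

Orientations are given as a rotation vector (axis times angle).
In Python, from bench import r, eyes gives the robot as it stands.
- The arm moves only by the tool step_arm, never from a script. Its argument "rows" is a list of rows, each a list of 6 numbers: the shift along the world's x, y, z in units of 60 cm (1.0 is 60 cm), then the turn, a rotation vector about the world's x, y, z in units of pi rad (1.0 is pi rad). In form: [[x, y, z, rx, ry, rz], ...]. A call has 1 to 5 rows; each row is the pose to reach, as a shift and turn from the pose commanded when the call began, turning the shorter way round; what a row does not reach only later rows make up. A row lasts 1/12 s, in which the tool goes at most 41.7 mm and 7.16 degrees, less where a joint would pass 70% of its speed; a pose out of reach is approached as far as the arm can. A call with a number of a shift or a turn outside -1 to 1 is refused whole. A call with a gripper value outside its range is refused whole. "jaw" is the closure, from 0 (fully open) to 1 (shut), set as the call begins (left out, the last holds). The fingers move at their own pace and stop on an object; "squeeze" is the grip in N (left out, the last holds). Time passes only in rows, so rows that repeat a pose let the fingers close. It gives the time, the measured TCP pose, the force, the opening and the grip force at its end, in the units of the state.
- r.get_obs(): the state, without advancing time (a new reading comes with each control period).
- eyes.grab_frame(name): name is "side" or "top" or "wrist"; returns the picture (384x512x3 uint8, red, green, blue); there is no depth.
- eyes.camera_info(name): a dict with "mtx" (3x3 intrinsics, pixels), "extrinsics" (4x4, takes a point from camera to world coordinates); the wrist camera has in their place "tool_from_camera" (4x4, takes a point from camera to tool coordinates, whose origin is the TCP and whose axes are the flange's). Camera axes: x right, y down, z forward; pixel columns grow to the right and rows downward; lengths in m; the calibration is good to about 2 mm. A picture is of the moment at which its call begins: read the wrist's pose just before it. camera_info takes no time and is no camera call.
- r.hand_in(): hands the job in; it is judged then, once.
The state is a dict: "clock": time; "joints": joint angles; "qvel": joint speeds; "tau": joint torques, N m; "tcp_pos": TCP position; "orientation": TCP orientation; "contact_force": force on the tool from outside, world axes, zero at the start; "moment": the same for the moment, N m; "grip_width": finger opening in m; "gripper_force": force on a finger pad.
Only numpy, scipy, OpenCV 4.12 (cv2) and the standard library are available. Lean on these libraries where they do the work, as an engineer would, in place of code of your own. Each camera call takes 0.05 s, during which the arm holds its last target. There are 200 camera calls.

## Working session

There is one attempt and no reset: what is moved stays moved. The work goes in short steps, Python scripts to look and compute and a tool call to move; the robot and the scene stay as the last step left them, time stands still between calls to the robot, and variables do not carry over. Pictures are saved under pics/ and viewed, at most 10 in all, crops included, and the job is handed in when it is done.

Besides the shell and the picture viewer there is one more tool, called after "Request:" by a JSON object that holds its "name" and its "arguments", one argument or row to a line. step_arm: Moves the arm, as the interface text tells. Shifts and turns lie within -1 to 1; 1 stands for 60 cm of shift or pi rad of turn. Its arguments: {"type":"object","properties":{"rows":{"type":"array"},"jaw":{"type":"number"},"squeeze":{"type":"number"}},"required":["rows"]}

```bash
mkdir -p pics; ls; cat > h.py <<'E'
import numpy as np, cv2
from bench import r, eyes
def save(n,f): 
    im=eyes.grab_frame(n); cv2.imwrite('pics/'+f,im[:,:,::-1]); return im
def ray(n,u,v,z):
    c=eyes.camera_info(n); K=np.array(c['mtx']);T=np.array(c['extrinsics'])
    d=T[:3,:3]@np.linalg.solve(K,[u,v,1]); o=T[:3,3]
    return o+d*(z-o[2])/d[2]
E
python3 - <<'E'
from h import *
a=save('top','t0.png');b=save('side','s0.png')
o=r.get_obs();print(o['clock'],o['tcp_pos'],o['orientation'],r.tips_ahead)
for n in('top','side'):
    c=eyes.camera_info(n);print(np.round(c['mtx'],1).tolist(),np.round(c['extrinsics'],3).tolist())
E
```

```text
pics
0.1 [ 0.22417773 -0.63616255  0.24443519] [-3.09505631e+00 -5.29428840e-01  5.70576731e-04] 0.014
[[382.0, 0.0, 258.3], [0.0, 382.0, 184.7], [0.0, 0.0, 1.0]] [[-0.028, -0.997, 0.071, 0.4], [-0.999, 0.027, -0.017, 0.019], [0.015, -0.072, -0.997, 1.126], [0.0, 0.0, 0.0, 1.0]]
[[487.1, 0.0, 259.4], [0.0, 487.1, 186.5], [0.0, 0.0, 1.0]] [[0.961, -0.172, 0.218, 0.139], [-0.278, -0.605, 0.746, -1.073], [0.003, -0.777, -0.63, 0.973], [0.0, 0.0, 0.0, 1.0]]
```

View pics/t0.png

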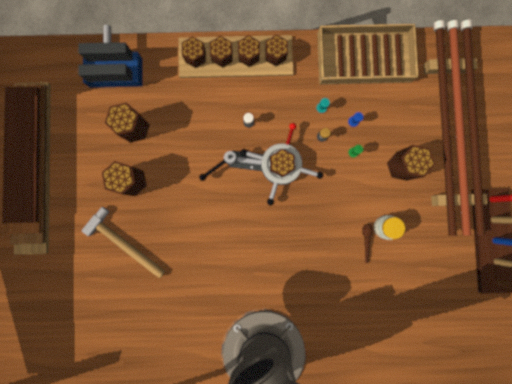

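View pics/s0.png

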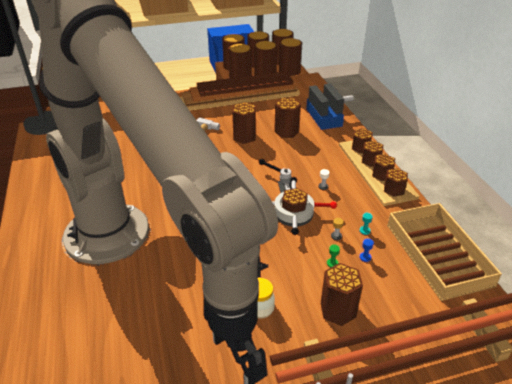

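```bash
python3 - <<'E'
from h import *
a=cv2.imread('pics/t0.png')
c=cv2.resize(a[95:215,190:340],None,fx=5,fy=5,interpolation=cv2.INTER_CUBIC);cv2.imwrite('pics/c0.png',c)
h=cv2.cvtColor(a,cv2.COLOR_BGR2HSV).astype(int);H,S,V=h[...,0],h[...,1],h[...,2]
def cen(m,x0,y0,x1,y1):
    m=m.copy();k=np.zeros_like(m);k[y0:y1,x0:x1]=1;v,u=np.nonzero(m&k);return u.mean(),v.mean(),len(u)
red=((H<6)|(H>174))&(S>190)&(V>110)
print('red',cen(red,280,115,300,150), cen(red,285,120,300,131))
w=(S<60)&(V>150); print('white',cen(w,238,108,258,130))
print('gray ring', cen((S<60)&(V>110),258,140,306,188))
for y in range(126,144): print([tuple(h[y,x]) for x in range(316,331,2)]) if y%3==0 else 0
for y in range(96,100):0
E
```

```text
red (np.float64(290.6111111111111), np.float64(131.625), 72) (np.float64(292.05555555555554), np.float64(126.47222222222223), 36)
white (np.float64(247.90277777777777), np.float64(118.02777777777777), 72)
gray ring (np.float64(278.6346414073072), np.float64(165.54397834912044), 739)
[(np.int64(13), np.int64(171), np.int64(172)), (np.int64(13), np.int64(164), np.int64(174)), (np.int64(13), np.int64(170), np.int64(170)), (np.int64(13), np.int64(164), np.int64(171)), (np.int64(13), np.int64(165), np.int64(168)), (np.int64(13), np.int64(175), np.int64(169)), (np.int64(13), np.int64(168), np.int64(170)), (np.int64(13), np.int64(169), np.int64(169))]
[(np.int64(13), np.int64(166), np.int64(157)), (np.int64(13), np.int64(174), np.int64(152)), (np.int64(14), np.int64(173), np.int64(149)), (np.int64(17), np.int64(170), np.int64(165)), (np.int64(19), np.int64(179), np.int64(170)), (np.int64(19), np.int64(175), np.int64(169)), (np.int64(17), np.int64(175), np.int64(160)), (np.int64(14), np.int64(167), np.int64(153))]
[(np.int64(13), np.int64(164), np.int64(154)), (np.int64(14), np.int64(138), n
[... 686 characters left out ...]
), np.int64(140)), (np.int64(8), np.int64(36), np.int64(84)), (np.int64(17), np.int64(25), np.int64(91)), (np.int64(20), np.int64(64), np.int64(96)), (np.int64(18), np.int64(105), np.int64(95)), (np.int64(15), np.int64(117), np.int64(89)), (np.int64(13), np.int64(165), np.int64(127)), (np.int64(12), np.int64(166), np.int64(155))]
[(np.int64(14), np.int64(167), np.int64(148)), (np.int64(13), np.int64(155), np.int64(138)), (np.int64(11), np.int64(122), np.int64(113)), (np.int64(11), np.int64(118), np.int64(104)), (np.int64(11), np.int64(143), np.int64(127)), (np.int64(13), np.int64(165), np.int64(141)), (np.int64(14), np.int64(166), np.int64(154)), (np.int64(14), np.int64(168), np.int64(152))]
```

View pics/c0.png

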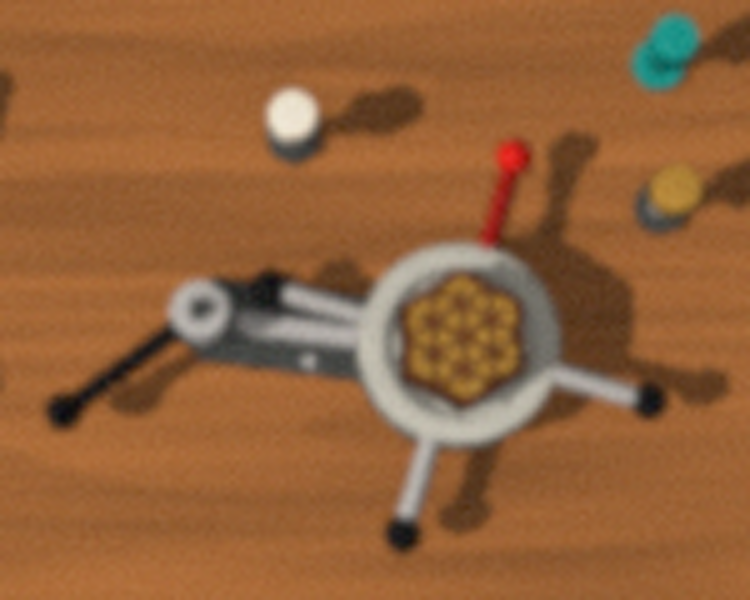

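```bash
python3 - <<'E'
from h import *
def P(x,y,z): return ray('top',190+(x-2)/5,95+(y-2)/5,z)
k={n:P(*p,.036) for n,p in dict(red=(513,156),l=(270,288),rt=(650,399),bot=(402,535),lk=(64,410)).items()}
hub=sum(k[n] for n in('red','l','rt','bot'))/4
br=P(676,188,.06);wh=P(293,114,.06);pv=P(202,308,.05)
A=lambda v:np.arctan2(v[1],v[0])
print('hub',hub)
for n in k:print(n,k[n],np.hypot(*(k[n]-hub)[:2]),A(k[n]-hub))
for n,p in(('br',br),('wh',wh),('pv',pv)):print(n,p,np.hypot(*(p-hub)[:2]),A(p-hub))
print('lever',np.hypot(*(k['lk']-pv)[:2]),A(k['lk']-pv))
from scipy.spatial.transform import Rotation as R
print(R.from_rotvec(r.get_obs()['orientation']).as_matrix().round(3))
print(np.round(eyes.camera_info('wrist')['tool_from_camera'],3),np.round(eyes.camera_info('wrist')['mtx'],0))
E
```

```text
hub [ 0.53771256 -0.06676792  0.036     ]
red [ 0.64636813 -0.10171289  0.036     ] 0.11413669298463812 -0.3111648610959132
l [0.57287901 0.04097694 0.036     ] 0.11333858415052495 1.2553110017221167
rt [ 0.50286251 -0.17565087  0.036     ] 0.11432419914294134 -1.88056176400182
bot [ 0.42874058 -0.03068485  0.036     ] 0.11479059424165092 2.821833246837465
lk [0.50556209 0.16052014 0.036     ] 0.22955067781848648 1.711316599049559
br [ 0.6202602  -0.19090713  0.06      ] 0.1490793698018061 -0.9839760291930534
wh [0.66818016 0.02493791 0.06      ] 0.15947336548903804 0.6126703490042275
pv [0.56021716 0.0795484  0.05      ] 0.14803689077336465 1.4181843925574145
lever 0.09769135143602176 2.16453876488626
[[ 0.943  0.332 -0.001]
 [ 0.332 -0.943  0.001]
 [-0.    -0.002 -1.   ]]
[[-0.001 -0.958 -0.287  0.074]
 [ 1.    -0.001 -0.001  0.   ]
 [ 0.001 -0.287  0.958 -0.129]
 [ 0.     0.     0.     1.   ]] [[284.   0. 250.]
 [  0. 284. 195.]
 [  0.   0.   1.]]
```

Request:
{"name": "step_arm", "arguments": {
  "rows": [
    [0.673,0.955,0,0,0,0.292],
    [0.673,0.955,0,0,0,0.292],
    [0.673,0.955,0,0,0,0.292],
    [0.673,0.955,0,0,0,0.292],
    [0.673,0.955,0,0,0,0.292]
  ],
  "jaw": 1
}}

```text
clock: 0.52
tcp_pos: [0.3449, -0.4644, 0.245]
orientation: [-2.779, -1.464, 0.0]
contact_force: [0.6, -1.0, -0.4]
grip_width: 0.0257
gripper_force: 0.0
```

Request:
{"name": "step_arm", "arguments": {
  "rows": [
    [0.472,0.67,0,0,0,0.091],
    [0.472,0.67,0,0,0,0.091],
    [0.472,0.67,0,0,0,0.091],
    [0.472,0.67,0,0,0,0.091],
    [0.472,0.67,0,0,0,0.091]
  ]
}}

```text
clock: 0.93
tcp_pos: [0.4648, -0.2942, 0.2451]
orientation: [-2.548, -1.837, 0.0]
contact_force: [0.6, -0.8, -0.5]
grip_width: -0.0001
gripper_force: 0.0
```

Request:
{"name": "step_arm", "arguments": {
  "rows": [
    [0.273,0.386,0,0,0,0],
    [0.273,0.386,0,0,0,0],
    [0.273,0.386,0,0,0,0],
    [0.273,0.386,0,0,0,0],
    [0.273,0.386,0,0,0,0]
  ]
}}

```text
clock: 1.35
tcp_pos: [0.5852, -0.1242, 0.245]
orientation: [-2.548, -1.837, 0.001]
contact_force: [0.4, -0.7, -0.4]
grip_width: 0.0
gripper_force: 0.0
```

Request:
{"name": "step_arm", "arguments": {
  "rows": [
    [0.0,0.04,0,0,0,0],
    [0.0,0.04,0,0,0,0],
    [0.0,0.04,0,0,0,0]
  ]
}}

```text
clock: 1.6
tcp_pos: [0.5846, -0.0999, 0.2448]
orientation: [-2.544, -1.842, 0.001]
contact_force: [0.3, -0.8, 0.1]
grip_width: -0.0001
gripper_force: 0.0
```

Request:
{"name": "step_arm", "arguments": {
  "rows": [
    [0.073,0.062,0,0,0,0],
    [0.073,0.062,0,0,0,0],
    [0.073,0.062,0,0,0,0],
    [0.073,0.062,-0.06,0,0,0],
    [0.073,0.062,-0.12,0,0,0]
  ]
}}

```text
clock: 2.02
tcp_pos: [0.6297, -0.0671, 0.1745]
orientation: [2.547, 1.832, 0.005]
contact_force: [0.8, 0.5, -0.9]
grip_width: -0.0004
gripper_force: 0.0
```

```bash
python3 - <<'E'
from h import *
o=r.get_obs();print(o['tcp_pos'],o['orientation'],o['joints'])
a=save('wrist','w1.png')
E
```

```text
[ 0.6297408  -0.06712282  0.17446683] [2.54676035 1.83204212 0.00475762] [ 0.29435372  0.50768516 -0.39100905  1.70900915  0.22978838  0.96507383
 -0.50648214]
```

View pics/w1.png

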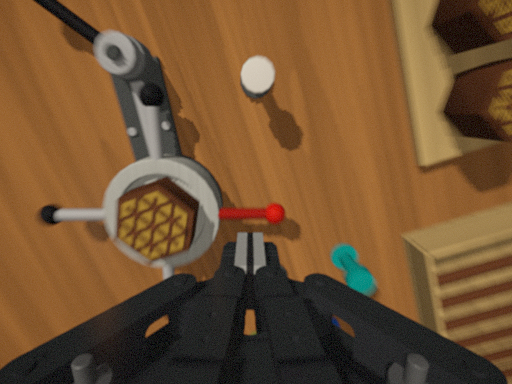

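Request:
{"name": "step_arm", "arguments": {
  "rows": [
    [0,0.01,-0.06,0,0,0],
    [0,0.01,-0.12,0,0,0],
    [0,0.01,-0.18,0,0,0],
    [0,0.01,-0.235,0,0,0],
    [0,0.01,-0.235,0,0,0]
  ]
}}

```text
clock: 2.48
tcp_pos: [0.623, -0.0612, 0.0264]
orientation: [-2.545, -1.832, 0.016]
contact_force: [-1.7, 0.1, -0.6]
grip_width: 0.0001
gripper_force: 0.0
```

```bash
cat > arc.py <<'E'
# push poses along the spoke: r=85, perpendicular offset d, spoke angles
import sys
from h import *
from scipy.spatial.transform import Rotation as R
hub=np.array([.5377,-.0668])
def arc(angs,d,rad=.085):
    o=r.get_obs();M=R.from_rotvec(o['orientation']).as_matrix();y0=np.arctan2(M[1,0],M[0,0])
    print(o['clock'],o['tcp_pos'].round(4),'yaw',y0.round(3),'F',np.round(o['contact_force'],1))
    e=o['tcp_pos'][:2]-hub
    for t in angs:
        u=np.array([np.cos(t),np.sin(t)]);n=np.array([-u[1],u[0]])
        if t==angs[0]: print('now r,perp at first ang',e@u,e@n)
        p=hub+rad*u+d*n; s=(p-o['tcp_pos'][:2])/.6
        print(round(t,3),s.round(4),round((t+np.pi/2-y0)/np.pi,4))
E
python3 - <<'E'
from arc import *
arc([-.314,-.4,-.48,-.56,-.64,-.72],.017)
E
```

```text
2.4833 [ 0.623  -0.0612  0.0264] yaw 1.248 F [-1.7  0.1 -0.6]
now r,perp at first ang 0.07941621724123304 0.03169288090147399
-0.314 [ 0.0013 -0.0262] 0.0029
-0.4 [-0.0007 -0.0384] -0.0245
-0.48 [-0.0035 -0.0496] -0.0499
-0.56 [-0.0071 -0.0606] -0.0754
-0.64 [-0.0117 -0.0712] -0.1009
-0.72 [-0.017  -0.0815] -0.1263
```

Request:
{"name": "step_arm", "arguments": {
  "rows": [
    [0.002,-0.02,0.007,0,0,0.003],
    [0.001,-0.03,0.007,0,0,-0.01],
    [-0.0005,-0.038,0.007,0,0,-0.024],
    [-0.002,-0.044,0.007,0,0,-0.037],
    [-0.0035,-0.05,0.007,0,0,-0.05]
  ]
}}

```text
clock: 2.9
tcp_pos: [0.6276, -0.0897, 0.039]
orientation: [2.688, 1.623, 0.005]
contact_force: [1.4, 2.3, -0.9]
grip_width: -0.0
gripper_force: 1.2
```

```bash
python3 - <<'E'
from arc import *
arc([-.48,-.56,-.64,-.72,-.8],.017)
E
```

```text
2.9 [ 0.6276 -0.0897  0.039 ] yaw 1.087 F [ 1.4  2.3 -0.9]
now r,perp at first ang 0.09033514872218952 0.02123733944265927
-0.48 [-0.0111 -0.0022] 0.0013
-0.56 [-0.0148 -0.0131] -0.0242
-0.64 [-0.0193 -0.0237] -0.0496
-0.72 [-0.0247 -0.034 ] -0.0751
-0.8 [-0.0309 -0.0438] -0.1006
```

Request:
{"name": "step_arm", "arguments": {
  "rows": [
    [0,0,-0.008,0,0,0],
    [-0.006,-0.006,-0.008,0,0,-0.012],
    [-0.012,-0.012,-0.008,0,0,-0.024],
    [-0.017,-0.018,-0.008,0,0,-0.037],
    [-0.021,-0.023,-0.008,0,0,-0.05]
  ]
}}

```text
clock: 3.32
tcp_pos: [0.6157, -0.1032, 0.0337]
orientation: [2.804, 1.411, 0.007]
contact_force: [3.1, 1.4, -0.3]
grip_width: -0.0001
gripper_force: 1.5
```

Request:
{"name": "step_arm", "arguments": {
  "rows": [
    [0,0,0,0,0,0],
    [0,0,0,0,0,0]
  ]
}}

```text
clock: 3.48
tcp_pos: [0.6144, -0.1033, 0.0329]
orientation: [2.803, 1.416, 0.002]
contact_force: [-0.3, -0.3, -0.0]
grip_width: -0.0002
gripper_force: 0.2
```

```bash
python3 - <<'E'
from arc import *
arc([-.64,-.72,-.8,-.88,-.93],.017)
save('top','t1.png');save('wrist','w2.png')
a=cv2.imread('pics/t1.png');b=cv2.imread('pics/w2.png')
c=cv2.resize(a[95:215,210:340],None,fx=3,fy=3,interpolation=2)
cv2.imwrite('pics/m1.png',np.hstack([c[:360],b[:360,80:480]]))
E
```

```text
3.4833 [ 0.6144 -0.1033  0.0329] yaw 0.936 F [-0.3 -0.3 -0. ]
now r,perp at first ang 0.08327707669780601 0.016529570675285564
-0.64 [ 0.0028 -0.0011] -0.0015
-0.72 [-0.0026 -0.0113] -0.027
-0.8 [-0.0088 -0.0211] -0.0525
-0.88 [-0.0157 -0.0303] -0.0779
-0.93 [-0.0204 -0.0358] -0.0938
```

View pics/m1.png

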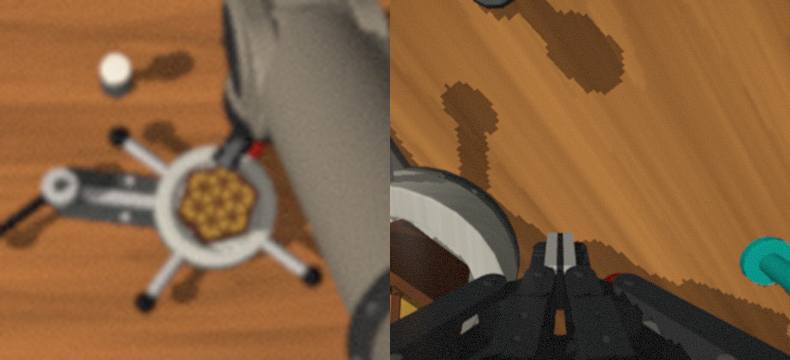

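```bash
cat > ang.py <<'E'
from h import *
hub=np.array([.5377,-.0668])
def knobs(f):
    a=cv2.imread(f);a=cv2.resize(a,None,fx=4,fy=4,interpolation=cv2.INTER_CUBIC)
    m=(a.max(2)<60).astype(np.uint8)
    n,l,s,c=cv2.connectedComponentsWithStats(m)
    h=cv2.cvtColor(a,cv2.COLOR_BGR2HSV).astype(int)
    for i in range(1,n):
        if not 60<s[i,4]<900: continue
        p=ray('top',(c[i,0]-1.5)/4,(c[i,1]-1.5)/4,.036)[:2]-hub
        if .1<np.hypot(*p)<.125:
            t=np.arctan2(p[1],p[0]);print('knob r %.4f ang %.3f -> spoke mod90 %.3f area %d'%(np.hypot(*p),t,-np.pi/2+(t%(np.pi/2)),s[i,4]))
E
python3 - <<'E'
from ang import *
knobs('pics/t0.png');print();knobs('pics/t1.png')
E
```

```text
knob r 0.1146 ang -1.884 -> spoke mod90 -0.313 area 349
knob r 0.1144 ang 2.824 -> spoke mod90 -0.317 area 347

knob r 0.1146 ang 0.913 -> spoke mod90 -0.658 area 313
knob r 0.1162 ang 1.314 -> spoke mod90 -0.256 area 805
knob r 0.1147 ang -2.228 -> spoke mod90 -0.657 area 321
knob r 0.1143 ang 2.485 -> spoke mod90 -0.657 area 339
```

Request:
{"name": "step_arm", "arguments": {
  "rows": [
    [0,-0.006,0,0,0,-0.013],
    [-0.0026,-0.0113,0,0,0,-0.027],
    [-0.0057,-0.0162,0,0,0,-0.04],
    [-0.0088,-0.021,0,0,0,-0.0525],
    [-0.0122,-0.0258,0,0,0,-0.065]
  ]
}}

```text
clock: 4.0
tcp_pos: [0.6066, -0.1167, 0.0318]
orientation: [-2.933, -1.123, -0.001]
contact_force: [1.2, 3.8, 0.4]
grip_width: -0.0
gripper_force: 1.3
```

Request:
{"name": "step_arm", "arguments": {
  "rows": [
    [-0.0035,-0.0045,0,0,0,-0.013],
    [-0.0055,-0.007,0,0,0,-0.02],
    [-0.0055,-0.007,0,0,0,-0.02],
    [-0.0055,-0.007,0,0,0,-0.02]
  ]
}}

```text
clock: 4.33
tcp_pos: [0.603, -0.122, 0.0317]
orientation: [-2.967, -1.033, 0.0]
contact_force: [0.9, 2.1, 0.1]
grip_width: -0.0002
gripper_force: 0.7
```

```bash
python3 - <<'E'
from ang import *
from arc import *
save('top','t2.png');knobs('pics/t2.png')
arc([-.9,-.92,-.94,-.96,-.984,-1],.018)
E
```

```text
knob r 0.1147 ang 0.659 -> spoke mod90 -0.912 area 279
knob r 0.1164 ang 1.316 -> spoke mod90 -0.255 area 782
knob r 0.1144 ang 2.233 -> spoke mod90 -0.909 area 321
knob r 0.1145 ang -2.482 -> spoke mod90 -0.911 area 303
4.3833 [ 0.6031 -0.1221  0.0317] yaw 0.67 F [0.9 1.5 0.5]
now r,perp at first ang 0.08393429366244035 0.016865530611551008
-0.9 [ 0.0026 -0.0002] 0.0003
-0.92 [ 0.0007 -0.0024] -0.006
-0.94 [-0.0012 -0.0046] -0.0124
-0.96 [-0.0032 -0.0067] -0.0188
-0.984 [-0.0056 -0.0093] -0.0264
-1 [-0.0072 -0.0109] -0.0315
```

Request:
{"name": "step_arm", "arguments": {
  "rows": [
    [-0.003,-0.003,0,0,0,-0.01],
    [-0.0062,-0.0068,0,0,0,-0.021],
    [-0.0062,-0.0068,0,0,0,-0.021],
    [-0.0062,-0.0068,0,0,0,-0.021]
  ]
}}

```text
clock: 4.72
tcp_pos: [0.599, -0.1268, 0.0317]
orientation: [3.0, 0.931, -0.001]
contact_force: [0.2, 0.7, 0.0]
grip_width: -0.0003
gripper_force: 0.4
```

```bash
python3 - <<'E'
from ang import *
save('top','t3.png');knobs('pics/t3.png')
print(r.get_obs()['tcp_pos'])
a=cv2.imread('pics/t0.png')[122:146,310:336];a=cv2.resize(a,None,fx=4,fy=4,interpolation=2)
h=cv2.cvtColor(a,cv2.COLOR_BGR2HSV)
m=cv2.inRange(h,(16,140,110),(24,255,255))
n,l,s,c=cv2.connectedComponentsWithStats(m);i=1+s[1:,4].argmax();print(s[i],c[i])
q=[s[i][0]+s[i][2]/2-.5,s[i][1]+s[i][3]/2-.5]
for g in(c[i],q):
    p=ray('top',310+(g[0]-1.5)/4,122+(g[1]-1.5)/4,.06)[:2];d=p-hub;print(p,np.hypot(*d),np.arctan2(d[1],d[0]))
E
```

```text
knob r 0.1144 ang 0.588 -> spoke mod90 -0.983 area 276
knob r 0.1163 ang 1.316 -> spoke mod90 -0.255 area 799
knob r 0.1141 ang 2.161 -> spoke mod90 -0.981 area 319
knob r 0.1147 ang -2.552 -> spoke mod90 -0.981 area 306
[ 0.59905767 -0.1268003   0.03167608]
[  39   22   45   42 1425] [61.10035088 42.73263158]
[ 0.61994287 -0.19117881] 0.14911062445179682 -0.9865677282386593
[ 0.62011145 -0.19111435] 0.14914993429299567 -0.9853865818651797
```

Request:
{"name": "step_arm", "arguments": {
  "rows": [
    [0.01,0.007,0,0,0,0],
    [0.028,0.019,0,0,0,0],
    [0.028,0.019,0.06,0,0,0],
    [0.028,0.019,0.12,0,0,0],
    [0.028,0.019,0.18,0,0,0]
  ]
}}

```text
clock: 5.18
tcp_pos: [0.6167, -0.1138, 0.1404]
orientation: [-2.999, -0.934, 0.002]
contact_force: [0.4, 0.4, 1.5]
grip_width: 0.0
gripper_force: 0.0
```

Request:
{"name": "step_arm", "arguments": {
  "rows": [
    [0,0,0.06,0,0,0],
    [-0.04,-0.04,0.12,0,0,0],
    [-0.08,-0.08,0.17,0,0,0],
    [-0.11,-0.105,0.17,0,0,0],
    [-0.11,-0.105,0.17,0,0,0]
  ]
}}

```text
clock: 5.6
tcp_pos: [0.5482, -0.1839, 0.2451]
orientation: [2.998, 0.92, 0.002]
contact_force: [-1.0, -1.0, -0.6]
grip_width: -0.0
gripper_force: 0.0
```

Request:
{"name": "step_arm", "arguments": {
  "rows": [
    [0,0,0,0,0,0],
    [0,0,0,0,0,0],
    [0,0,0,0,0,0]
  ]
}}

```text
clock: 5.85
tcp_pos: [0.551, -0.1763, 0.2411]
orientation: [-2.998, -0.935, 0.0]
contact_force: [-0.4, -0.1, 0.7]
grip_width: -0.0
gripper_force: 0.0
```

```bash
python3 - <<'E'
from ang import *
o=r.get_obs();save('wrist','w3.png');save('top','t4.png');knobs('pics/t4.png');print(o['tcp_pos'],o['orientation'],o['clock'])
np.save('w3.npy',np.r_[o['tcp_pos'],o['orientation']])
E
```

```text
knob r 0.1143 ang 0.588 -> spoke mod90 -0.983 area 288
knob r 0.1185 ang -1.279 -> spoke mod90 -1.279 area 107
knob r 0.1163 ang 1.316 -> spoke mod90 -0.255 area 870
knob r 0.1142 ang 2.158 -> spoke mod90 -0.983 area 334
knob r 0.1146 ang -2.553 -> spoke mod90 -0.982 area 324
[ 0.5510497  -0.1762807   0.24108951] [-2.99800869e+00 -9.35198625e-01  3.59612970e-04] 5.85
```

View pics/w3.png

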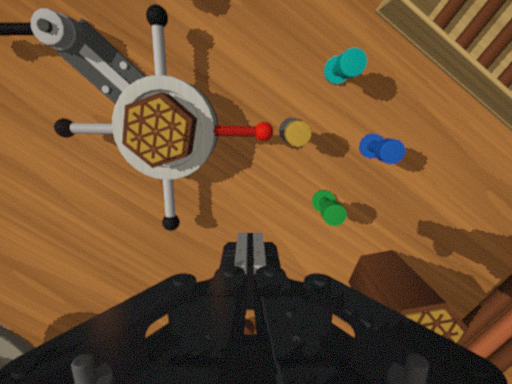

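```bash
python3 - <<'E'
from h import *
from scipy.spatial.transform import Rotation as R
q=np.load('w3.npy');c=eyes.camera_info('wrist');K=np.array(c['mtx']);X=np.array(c['tool_from_camera'])
T=np.eye(4);T[:3,:3]=R.from_rotvec(q[3:]).as_matrix();T[:3,3]=q[:3];T=T@X
def P(u,v,z):
    d=T[:3,:3]@np.linalg.solve(K,[u,v,1]);o=T[:3,3];return (o+d*(z-o[2])/d[2])[:2]
h=cv2.cvtColor(cv2.imread('pics/w3.png'),cv2.COLOR_BGR2HSV).astype(int);a=cv2.imread('pics/w3.png')
def cc(m,x0,y0,x1,y1):
    v,u=np.nonzero(m[y0:y1,x0:x1]);return u.mean()+x0,v.mean()+y0,np.ptp(u),np.ptp(v)
H,S,V=h[...,0],h[...,1],h[...,2]
red=((H<6)|(H>174))&(S>190)&(V>90)
dk=a.max(2)<55
f=cc(red,254,118,276,145);b=cc((H>16)&(H<25)&(S>130)&(V>110),280,112,315,152)
ks=[cc(dk,*w) for w in((50,115,74,140),(145,4,170,30),(160,212,182,232))]
print(f,b,ks)
F=P(*f[:2],.036);B=P(*b[:2],.06);k=[P(*x[:2],.036) for x in ks]
print(F,B,k);hub=(F+k[0]+k[1]+k[2])/4;print('hub',hub)
A=lambda v:np.arctan2(v[1],v[0])
print('spoke',A(F-k[0]),A(k[1]-k[2])-np.pi/2,'brass',A(B-hub),np.hypot(*(B-hub)))
pv=P(53,31,.05);print('pivot',pv)
E
```

```text
(np.float64(262.8996282527881), np.float64(131.15241635687732), np.int64(18), np.int64(18)) (np.float64(297.697074010327), np.float64(132.9827882960413), np.int64(27), np.int64(26)) [(np.float64(63.01315789473684), np.float64(127.53947368421052), np.int64(17), np.int64(17)), (np.float64(156.61702127659575), np.float64(15.243161094224924), np.int64(19), np.int64(21)), (np.float64(170.58928571428572), np.float64(222.61309523809524), np.int64(15), np.int64(13))]
[ 0.6013796  -0.15976739] [ 0.62173965 -0.18973308] [array([0.47424655, 0.03156807]), array([ 0.63452048, -0.00149256]), array([ 0.44256431, -0.12911954])]
hub [ 0.53817773 -0.06470285]
spoke -0.9843291671283757 -0.984034707127897 brass -0.981640490074592 0.15038334841746667
pivot [0.56225224 0.07189722]
```

Request:
{"name": "step_arm", "arguments": {
  "rows": [
    [-0.013,0.06,0,0,0,0],
    [-0.025,0.125,0,0,0,0],
    [-0.036,0.19,0,0,0,0],
    [-0.046,0.255,0,0,0,0],
    [-0.056,0.32,0,0,0,0]
  ]
}}

```text
clock: 6.37
tcp_pos: [0.5161, 0.0167, 0.2414]
orientation: [-2.999, -0.934, 0.001]
contact_force: [1.0, -0.8, 0.3]
grip_width: 0.0003
gripper_force: 0.0
```

Request:
{"name": "step_arm", "arguments": {
  "rows": [
    [-0.01,0.06,0,0,0,0],
    [-0.02,0.12,0,0,0,0],
    [-0.026,0.161,0,0,0,0],
    [-0.026,0.161,0,0,0,0],
    [-0.026,0.161,0,0,0,0]
  ]
}}

```text
clock: 6.78
tcp_pos: [0.5006, 0.1132, 0.2413]
orientation: [-2.997, -0.94, 0.001]
contact_force: [-0.5, -0.4, 0.1]
grip_width: -0.0
gripper_force: 0.0
```

```bash
python3 - <<'E'
import arc;from arc import *
arc.hub=np.array([.5602,.0795])
arc.arc([2.165],.030,.06)
E
```

```text
Traceback (most recent call last):
AttributeError: 'function' object has no attribute 'arc'
```

Request:
{"name": "step_arm", "arguments": {
  "rows": [
    [0,0,-0.06,0,0,0],
    [0,0,-0.12,0,0,0],
    [0,0,-0.18,0,0,0],
    [0,0,-0.24,0,0,0],
    [0,0,-0.29,0,0,0]
  ]
}}

```text
clock: 7.2
tcp_pos: [0.5006, 0.109, 0.0651]
orientation: [3.0, 0.929, -0.003]
contact_force: [0.4, -0.3, 0.7]
grip_width: 0.0003
gripper_force: 0.0
```

Request:
{"name": "step_arm", "arguments": {
  "rows": [
    [0,0,-0.03,0,0,0],
    [0,0,-0.057,0,0,0],
    [0,0,-0.057,0,0,0],
    [0,0,-0.057,0,0,0]
  ]
}}

```text
clock: 7.53
tcp_pos: [0.5007, 0.1096, 0.0328]
orientation: [3.0, 0.93, -0.004]
contact_force: [0.3, 0.5, 1.1]
grip_width: 0.0
gripper_force: 0.0
```

```bash
sed -i 's/t+np.pi\/2-y0/(t+s90*np.pi\/2-y0)/; s/^hub=.*/hub=np.array([.5377,-.0668]);s90=1/' arc.py; cat > lk.py <<'E'
import arc as m
m.hub=m.np.array([.5602,.0795]);m.s90=-1
def go(a,d=.018): m.arc(a,d,.06)
E
python3 -c "
from lk import *
go([2.165,2.05,1.95,1.85,1.75,1.65])"
```

```text
7.5333 [0.5007 0.1096 0.0328] yaw 0.601 F [0.3 0.5 1.1]
now r,perp at first ang 0.05826261536127521 0.032433983899936264
2.165 [0.0183 0.0159] -0.0023
2.05 [0.0264 0.0247] -0.0389
1.95 [0.0343 0.0316] -0.0707
1.85 [0.0428 0.0377] -0.1026
1.75 [0.0518 0.0429] -0.1344
1.65 [0.0613 0.0471] -0.1662
```

Request:
{"name": "step_arm", "arguments": {
  "rows": [
    [0.012,0.01,0,0,0,0],
    [0.022,0.02,0,0,0,-0.02],
    [0.03,0.028,0,0,0,-0.055],
    [0.0385,0.0345,0,0,0,-0.087],
    [0.0473,0.0405,0,0,0,-0.118]
  ]
}}

```text
clock: 7.95
tcp_pos: [0.5298, 0.1344, 0.0346]
orientation: [3.121, 0.354, -0.001]
contact_force: [-2.2, -2.8, 0.4]
grip_width: 0.0001
gripper_force: 1.6
```

```bash
python3 -c "
from lk import *
go([1.8,1.7,1.6,1.5,1.4,1.3,1.2,1.1,1.0])"
```

```text
7.95 [0.5298 0.1344 0.0346] yaw 0.226 F [-2.2 -2.8  0.4]
now r,perp at first ang 0.06039472154174766 0.017111244713535867
1.8 [-0.0013 -0.001 ] 0.001
1.7 [0.008  0.0038] -0.0308
1.6 [0.0177 0.0075] -0.0626
1.5 [0.0278 0.0103] -0.0945
1.4 [0.0381 0.0121] -0.1263
1.3 [0.0485 0.0128] -0.1581
1.2 [0.0589 0.0125] -0.19
1.1 [0.0693 0.0112] -0.2218
1.0 [0.0794 0.0088] -0.2536
```

Request:
{"name": "step_arm", "arguments": {
  "rows": [
    [0.008,0.0038,-0.003,0,0,-0.031],
    [0.0177,0.0075,-0.003,0,0,-0.063],
    [0.0278,0.0103,-0.003,0,0,-0.0945],
    [0.0381,0.012,-0.003,0,0,-0.126],
    [0.0485,0.0128,-0.003,0,0,-0.158]
  ]
}}

```text
clock: 8.37
tcp_pos: [0.5587, 0.1434, 0.033]
orientation: [-3.113, 0.421, 0.001]
contact_force: [-3.8, -0.9, 0.6]
grip_width: 0.0001
gripper_force: 1.6
```

```bash
python3 -c "
from lk import *
go([1.3,1.25,1.2,1.15,1.1,1.05,1.0,.95,.9])"
```

```text
8.3667 [0.5587 0.1434 0.033 ] yaw -0.269 F [-3.8 -0.9  0.6]
now r,perp at first ang 0.0611615776780863 0.018509536506764044
1.3 [ 0.0003 -0.0021] -0.0006
1.25 [ 0.0055 -0.0021] -0.0165
1.2 [ 0.0107 -0.0024] -0.0324
1.15 [ 0.0159 -0.0029] -0.0483
1.1 [ 0.0211 -0.0037] -0.0642
1.05 [ 0.0262 -0.0048] -0.0802
1.0 [ 0.0312 -0.0061] -0.0961
0.95 [ 0.0362 -0.0077] -0.112
0.9 [ 0.0411 -0.0095] -0.1279
```

Expected stop between 0.965 and 1.115; go to 1.12 and then creep.

Request:
{"name": "step_arm", "arguments": {
  "rows": [
    [0.005,-0.001,0,0,0,-0.016],
    [0.0105,-0.0014,0,0,0,-0.032],
    [0.0155,-0.002,0,0,0,-0.048],
    [0.0185,-0.0025,0,0,0,-0.058],
    [0.0185,-0.0025,0,0,0,-0.058]
  ]
}}

```text
clock: 8.78
tcp_pos: [0.5706, 0.1423, 0.0329]
orientation: [-3.062, 0.696, -0.002]
contact_force: [-0.3, 0.9, 1.7]
grip_width: 0.0003
gripper_force: 1.0
```

Request:
{"name": "step_arm", "arguments": {
  "rows": [
    [0.0025,-0.0006,0,0,0,-0.008],
    [0.005,-0.001,0,0,0,-0.016],
    [0.005,-0.001,0,0,0,-0.016]
  ]
}}

```text
clock: 9.03
tcp_pos: [0.5733, 0.1411, 0.0322]
orientation: [-3.044, 0.774, -0.002]
contact_force: [-1.7, 2.2, 0.5]
grip_width: -0.0001
gripper_force: 1.0
```

Request:
{"name": "step_arm", "arguments": {
  "rows": [
    [0.0025,-0.0007,0,0,0,-0.008],
    [0.005,-0.0013,0,0,0,-0.016],
    [0.005,-0.0013,0,0,0,-0.016]
  ]
}}

```text
clock: 9.28
tcp_pos: [0.576, 0.1399, 0.0318]
orientation: [-3.024, 0.852, -0.001]
contact_force: [-0.9, 3.0, 1.8]
grip_width: -0.0003
gripper_force: 1.1
```

```bash
python3 -c "
from lk import *
go([1.1,1.05,1.0,.95,.9])"
```

```text
9.2833 [0.576  0.1399 0.0318] yaw -0.549 F [-0.9  3.   1.8]
now r,perp at first ang 0.06098062378688425 0.013273005488819654
1.1 [-0.0078  0.0021] 0.025
1.05 [-0.0027  0.0011] 0.0091
1.0 [ 0.0024 -0.0003] -0.0069
0.95 [ 0.0074 -0.0018] -0.0228
0.9 [ 0.0123 -0.0036] -0.0387
```

Request:
{"name": "step_arm", "arguments": {
  "rows": [
    [0.002,-0.0006,0,0,0,-0.007],
    [0.004,-0.0012,0,0,0,-0.013],
    [0.004,-0.0012,0,0,0,-0.013]
  ]
}}

```text
clock: 9.53
tcp_pos: [0.5773, 0.1395, 0.0316]
orientation: [3.006, -0.913, -0.003]
contact_force: [-3.0, 3.7, 4.7]
grip_width: 0.0001
gripper_force: 2.6
```

Request:
{"name": "step_arm", "arguments": {
  "rows": [
    [0.002,-0.0007,0,0,0,-0.006],
    [0.004,-0.0014,0,0,0,-0.012],
    [0.004,-0.0014,0,0,0,-0.012]
  ]
}}

```text
clock: 9.78
tcp_pos: [0.5777, 0.1398, 0.0314]
orientation: [2.988, -0.967, -0.008]
contact_force: [-9.0, 6.0, 7.2]
grip_width: 0.0004
gripper_force: 5.5
```

Request:
{"name": "step_arm", "arguments": {
  "rows": [
    [0.002,-0.0007,0,0,0,0],
    [0.003,-0.001,0,0,0,0],
    [0.003,-0.001,0,0,0,0]
  ]
}}

```text
clock: 10.03
tcp_pos: [0.5778, 0.1398, 0.0313]
orientation: [2.988, -0.965, -0.013]
contact_force: [-14.7, 7.7, 13.0]
grip_width: 0.0001
gripper_force: 7.8
```

Request:
{"name": "step_arm", "arguments": {
  "rows": [
    [-0.01,0.005,0,0,0,0],
    [-0.03,0.014,0,0,0,0],
    [-0.035,0.017,0.04,0,0,0],
    [-0.035,0.017,0.1,0,0,0],
    [-0.035,0.017,0.16,0,0,0]
  ]
}}

```text
clock: 10.45
tcp_pos: [0.5604, 0.1465, 0.1277]
orientation: [2.986, -0.969, -0.002]
contact_force: [1.1, -0.0, 0.3]
grip_width: -0.0003
gripper_force: 0.0
```

Request:
{"name": "step_arm", "arguments": {
  "rows": [
    [-0.03,0.05,0.06,0,0,0],
    [-0.06,0.11,0.12,0,0,0],
    [-0.06,0.17,0.15,0,0,0],
    [-0.06,0.2,0.15,0,0,0],
    [-0.06,0.2,0.15,0,0,0]
  ]
}}

```text
clock: 10.87
tcp_pos: [0.5252, 0.2762, 0.2212]
orientation: [-2.984, 0.954, -0.005]
contact_force: [-0.4, 0.7, -0.2]
grip_width: -0.0
gripper_force: 0.0
```

```bash
python3 - <<'E'
from ang import *
o=r.get_obs();print(o['tcp_pos'],o['contact_force'])
save('top','t5.png');knobs('pics/t5.png')
a=cv2.imread('pics/t5.png');cv2.imwrite('pics/c5.png',cv2.resize(a[95:215,190:340],None,fx=5,fy=5,interpolation=cv2.INTER_CUBIC))
E
```

```text
[0.52517729 0.27624648 0.22115656] [-0.44479499  0.69541631 -0.23383819]
knob r 0.1144 ang 0.588 -> spoke mod90 -0.983 area 449
knob r 0.1164 ang 1.316 -> spoke mod90 -0.255 area 730
knob r 0.1142 ang 2.160 -> spoke mod90 -0.982 area 304
knob r 0.1146 ang -2.552 -> spoke mod90 -0.981 area 288
```

View pics/c5.png

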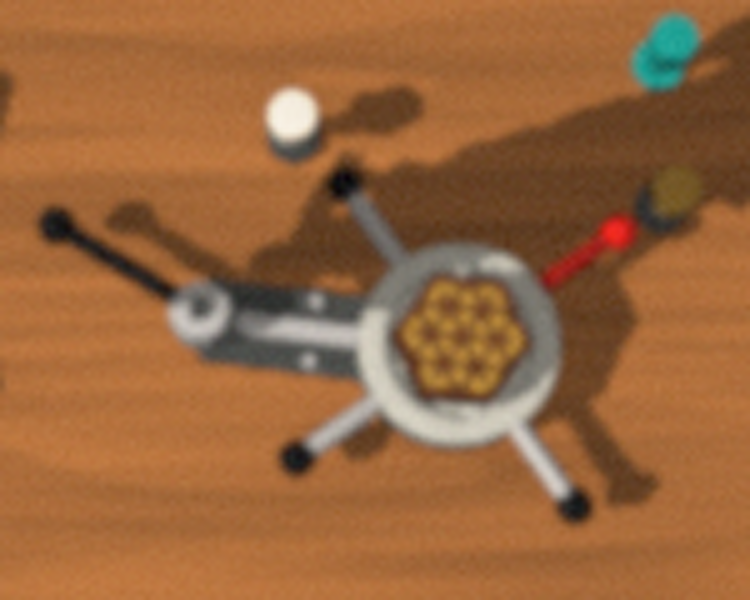

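The overhead crop shows the red knob at (617,233) in line with the brass cap at (677,188). The lever knob is at (57,225), held against its stop at about 16 N. The frame is seated and nothing else has moved.

```bash
python3 -c "
from h import *
print(r.hand_in())"
```

```text
the job is handed in; nothing more can be done
None
```

I handed the job in: the red spoke points at the brass-capped post (within about 0.003 rad by camera), and after it came to rest there I pushed the lock lever clockwise until it met its stop. The spoke hadn't moved afterwards, and the frame is still seated in the turntable.

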